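# Load a rail into the dowelling jig and snug its screw clamp by feel

## Robot

A 6-joint arm with a two-finger parallel gripper is mounted at the origin on a cart in front of the work surface, level with it; the furniture and walls round the work are solid. World frame = base frame: x ahead of the robot, y to its left, z up, the work surface at z = 0. Lengths are in mm, angles in rad, forces in N, time in s.
With the tool pointing down it reaches from about 150 to 775 mm from the base axis. Payload 6.1 kg.
Tool frame: the origin (TCP) lies at the very end of the fingers, on their centre line; the grasp point (between the pads) lies 19 mm behind it; z points along the fingers, y is the line along which they close (so a half turn about z gives the same grasp; the last joint's range is limited). The gripper opens to 85 mm and grips with 20 to 120 N. Pads are 22 mm wide; open, the fingers measure 114 mm over their backs; the gripper's body (76 mm by 85 mm) begins 54 mm behind the grasp point. The pads swing forward as they close: fully open they stand 13 mm farther back than shut.
Start: joints at [1.3, 0.126, -0.04, 1.405, 0, 1.571], TCP at [140.433, 505.853, 231.295] pointing down, gripper open.
Joint ranges: [-2.72, 2.72], [-0.95, 1.95], [-1.27, 1.35], [-1.78, 2.02], [-1.46, 1.47], [-3.14, 3.14]. Speed limits (rad/s): [2.39, 2.39, 3.01, 3.14, 3.14, 3.14].

## Interface

Orientations are given as [roll, pitch, yaw] about the fixed x, y, z axes, in that order (R = Rz(yaw) Ry(pitch) Rx(roll)).
In Python, from bench import bot, cams, close_job, recognise, silhouettes gives the robot as it stands. The module is installed in compiled form; this text tells all that it offers.
- The arm moves only by the tool step_arm, never from a script. Its arguments are lists of equal length, an entry for each row: "delta_pos": the shift along the world's x, y, z in cm, a list of three; "turn": the turn, a rotation vector about the world's x, y, z in rad, a list of three; "grip": the gripper command: -1 is shut, 1 is fully open, values between are in proportion. A call has 1 to 8 rows; each row shifts and turns the commanded pose from where the row before left it; what a row does not reach is not made up. A row lasts 1/8 s, in which the tool goes at most 62.5 mm and 10.7 degrees, less where a joint would pass 70% of its speed; a pose out of reach is approached as far as the arm can. A call is refused whole if a number of a shift passes 6.25 or a number of a turn 0.188, either way. A call with a gripper value outside its range is refused whole. The fingers move at their own pace and stop on an object; "force" is the grip in N (left out, the last holds). Time passes only in rows, so rows that do not move let the fingers close. It gives the time, the measured TCP pose, the force, the opening and the grip force at its end, in the units of the state.
- bot.sense(): the state, without advancing time (a new reading comes with each control period).
- cams.camera(name): name is "side" or "top" or "wrist"; returns (picture, depth): 420x560x3 uint8, red, green, blue; 420x560 float32, mm along the optical axis (not along the pixel's ray), 0 where there is no reading.
- cams.camera_model(name): a dict with "vertical_fov" (degrees; the focal length in pixels is half the picture's height over the tangent of half this angle, whatever the lens; pixels are square), "cx", "cy" (the principal point, pixels), "distortion" ([k1, k2, p1, p2, k3] as OpenCV has them; the pictures are not rectified), "rvec" (rotation vector, rad) and "tvec" (3), from world to camera coordinates, as OpenCV has them. Camera axes: x right, y down, z forward; pixel columns grow to the right and rows downward; lengths in mm; the calibration is good to about 2 mm. A picture is of the moment at which its call begins: read the wrist's pose just before it. camera_model takes no time and is no camera call; for the wrist camera it gives the pose at the moment of the call.
- close_job(): hands the job in; it is judged then, once.
Trained networks look in the newest picture that a camera, given by its name, has taken for a name from the list of things; names that differ only in an ending like _2 or _b are one class to them, and where a whole thing is asked for, a point or a joint stands for the part that bears it (a point fixed in the world has none). Each returns a list of dicts, best first, with "p" (0 to 1); they miss things now and then, are a little off and sometimes report something else, mostly with a low value. They report only what shows in the picture. A call takes as long as a camera call.
- recognise(name, camera): "box" ([left, top, right, bottom] in pixels, round what is visible of it).
- silhouettes(name, camera): "pixels" (420x560 bool, what is visible of it) and "box" ([left, top, right, bottom] in pixels, round what is visible of it).
The state is a dict: "t": time; "qpos": joint angles; "joint_vel": joint speeds; "joint_efforts": joint torques, N m; "tool_pos": TCP position; "tcp_rot": TCP orientation; "contact_force": force on the tool from outside, world axes, zero at the start; "torque": the same for the moment, N m; "opening": finger opening in mm; "grasp_force": force on a finger pad.
Only numpy, scipy, OpenCV 4.12 (cv2) and the standard library are available. Lean on these libraries where they do the work, as an engineer would, in place of code of your own. Each camera call takes 0.05 s, during which the arm holds its last target. There are 200 camera calls.

## Task

Load the loose pine rail into the dowelling jig: lay it flat on the jig's board under the raised clamp pad, square along the side fence and touching it, with its end butted against the steel drill guide. Then turn the clamp's bar handle clockwise (seen from above) until the pad meets the rail, and snug it by feel until it takes about an 11 N push at the end of the bar - firmly held, but never over 14 N, which would crush the soft pine. Let go of everything and leave the other things on the table where they are.

Things in the scene. Friction and masses are not known exactly. Their poses are not given: they have to be found in the camera images.
- jig: Dowelling jig, fixed: plywood board (top z 18 mm, x -54..71, y -125..60) with fence, steel drill guide, and a blue post and arm carrying a vertical clamp screw. Origin: on the screw's axis at table height, z up. Post x 34..69, y +-25; arm over the rail x -18..60, y +-18, z 77..113 mm. A loaded rail lies along y, centred on x = 0, its middle at y = -82, its outer end at y = -192, top at z 50.
- jig_corner (a point): Corner on the board's top where fence and drill guide meet: jig x 19, y 28, z 18 mm; axes as the jig's. The fence's face (38 mm above the table at its top) runs from here 100 mm along -y and looks to -x; the drill guide's face (50 mm above the board) runs from here 43 mm along -x and looks to -y. The rail's long side goes to the fence, its end to the guide.
- clamp_bar (a point): Point of the jig on the screw's axis, 155 mm above the table, axes as the jig's: the nominal middle of the bar handle at screw = 0. Arm, pad and bar may stand up to 2 mm higher or lower than given. The pad, 32 mm across, presses on the rail at the axis; at screw = 0 its underside is nominally 11 mm above a loaded rail. Screw head: 21 mm across, 12 mm above and below the bar.
- screw (a joint): Clamp screw, rad: 0 raised, up to 9, grows clockwise seen from above, lowering pad and bar 2 mm per rad; stays put. Bar: 9 mm thick, 53 mm to each side, 13 mm ball ends; at q it is turned -q about jig z from jig x. Push it round with closed fingers or grip it. Its nut is stiff: 0.36 N m (7 N at 50 mm from the axis) before the pad meets the rail; 0.55 N m (11 N) is snug, 0.72 N m crushes.
- rail: Loose pine rail, 38 wide (x) x 220 long (y) x 32 mm high (z), 0.18 kg or so, lying on the table, both ends alike. Origin: centre of its underside, y along its length. Either end may go to the drill guide.
- tape_blue: Bystander, to be left alone: blue roll of masking tape lying flat, 105 mm across, 24 high.
- driver_yellow: Bystander, to be left alone: screwdriver with a yellow handle, 206 mm long, lying.
- marker: Bystander, to be left alone: white and red marker pen, 135 mm long, lying.
- filler_tub: Bystander, to be left alone: small tub with a blue lid, 69 mm across, 56 high, standing.
- pliers: Bystander, to be left alone: blue-handled pliers, 177 mm long, lying.
- tape_measure: Bystander, to be left alone: red and black tape measure, 41x99x76 mm, standing.

How it is judged:
By the outcome, as a careful person would: the job done as asked, in the order asked, and still so for the second after the job is handed in, with the robot touching nothing.
It also fails if it takes over 72 s, if anything falls off the work surface, if the arm or the gripper's body presses on something with over 40 N, if the wrist force passes 120 N, or if a joint passes its speed limit or range.

## Working session

There is one attempt and no reset: what is moved stays moved. The work goes in short steps, Python scripts to look and compute and a tool call to move; the robot and the scene stay as the last step left them, time stands still between calls to the robot, and variables do not carry over. Pictures are saved under pics/ and viewed, at most 10 in all, crops included, and the job is handed in when it is done.

Besides the shell and the picture viewer there is one more tool, called as name(argument=value, ...) on one line, values as JSON. step_arm: Moves the arm, as the interface text tells. Its arguments: {"type":"object","properties":{"delta_pos":{"type":"array","items":{"type":"array","items":{"type":"number"}}},"turn":{"type":"array","items":{"type":"array","items":{"type":"number"}}},"grip":{"type":"array","items":{"type":"number"}},"force":{"type":"number"}},"required":["delta_pos","turn","grip"]}

```bash
mkdir -p pics
cat > h.py <<'E'
import numpy as np, cv2
from bench import bot, cams, recognise, silhouettes
def model(n):
    m=cams.camera_model(n); f=210/np.tan(np.radians(m['vertical_fov'])/2)
    K=np.array([[f,0,m['cx']],[0,f,m['cy']],[0,0,1]]); R=cv2.Rodrigues(np.array(m['rvec'],float))[0]
    return K,np.array(m['distortion'],float),R,np.array(m['tvec'],float).ravel()
def pts(n,depth,mask,M=None):
    K,d,R,t=M or model(n); v,u=np.nonzero(mask&(depth>0))
    z=depth[v,u]; xy=cv2.undistortPoints(np.stack([u,v],1).astype(float).reshape(-1,1,2),K,d).reshape(-1,2)
    return (np.c_[xy*z[:,None],z]-t)@R
def proj(n,P,M=None):
    K,d,R,t=M or model(n)
    return cv2.projectPoints(np.array(P,float).reshape(-1,1,3),cv2.Rodrigues(R)[0],t,K,d)[0].reshape(-1,2)
def save(n,img): cv2.imwrite('pics/'+n,img[:,:,::-1])
E
python3 - <<'E'
from h import *
ims=[]
for n in ('top','side'):
    im,d=cams.camera(n); ims.append(im); np.savez(f'{n}.npz',im=im,d=d)
    for o in ('jig','rail'):
        s=silhouettes(o,n)
        for q in s[:2]:
            print(n,o,round(q['p'],2),np.round(q['box']))
        if s:
            P=pts(n,d,s[0]['pixels']); np.save(f'{n}_{o}.npy',P)
            for lo,hi in ((10,25),(25,36),(36,45),(45,60),(60,75),(75,120),(120,180)):
                Q=P[(P[:,2]>lo)&(P[:,2]<hi)]
                if len(Q)>30:
                    print(lo,hi,len(Q),np.round(np.median(Q,0)),cv2.minAreaRect(Q[:,:2].astype(np.float32)))
    save(n+'0.png',im)
print(bot.sense())
E
```

```text
top jig 0.82 [191. 193. 262. 243.]
top jig 0.31 [372. 260. 412. 274.]
10 25 2002 [ 531. -115.   17.] ((539.49365234375, -90.10477447509766), (124.71578216552734, 184.88525390625), 8.375618934631348)
25 36 66 [555. -78.  30.] ((542.1869506835938, -86.54781341552734), (110.56476593017578, 172.38677978515625), 7.711595058441162)
36 45 85 [558. -76.  40.] ((556.196044921875, -62.01437759399414), (66.13615417480469, 108.5491714477539), 32.265132904052734)
60 75 84 [521. -25.  67.] ((547.5138549804688, -33.667930603027344), (34.415340423583984, 98.83841705322266), 67.1827163696289)
top rail 0.74 [291. 206. 362. 250.]
top rail 0.61 [289. 151. 323. 191.]
25 36 977 [ 501. -375.   31.] ((501.154541015625, -375.45147705078125), (218.6472625732422, 38.122657775878906), 62.58430480957031)
side jig 0.85 [211. 198. 274. 241.]
side jig 0.27 [180. 230. 196. 254.]
10 25 1072 [ 526. -119.   17.] ((538.3731079101562, -94.39341735839844), (124.46784210205078, 184.75930786132812), 8.996268272399902)
25 36 116 [551. -75.  31.] ((531.4196166992188, -70.3446273803711), (70.71131896972656, 115.60132598876953)
[... 569 characters left out ...]
5328674316406)
{'t': 0.3, 'qpos': array([ 1.30001569e+00,  1.26043107e-01, -3.99393824e-02,  1.40538657e+00,
       -1.21952398e-05,  1.57080321e+00]), 'joint_vel': array([ 0.00075252, -0.0023457 ,  0.00179231,  0.00066397,  0.00046201,
        0.00015875]), 'joint_efforts': array([-1.43792204e-03, -4.35287654e+01,  3.52626228e+01,  8.21053254e-03,
        5.42571479e-05,  2.42046852e-06]), 'tool_pos': array([140.39557468, 505.73656024, 231.01139613]), 'tcp_rot': array([-3.14101992e+00,  1.21991789e-05,  2.87080514e+00]), 'contact_force': array([-0.87592176, -0.21861027,  0.44069756]), 'torque': array([ 0.00766995,  0.02893034, -0.02672632]), 'grasp_force': 0.0, 'opening': 85.73778245853624}
```

View pics/top0.png

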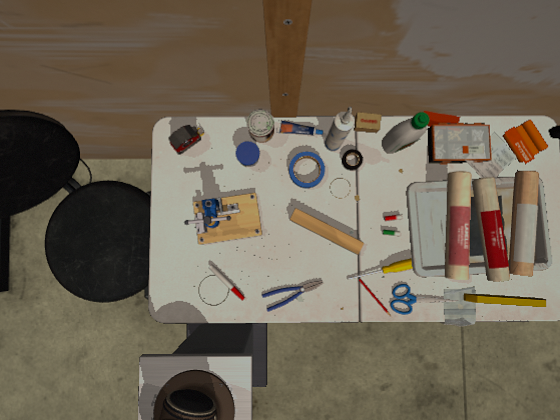

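View pics/side0.png

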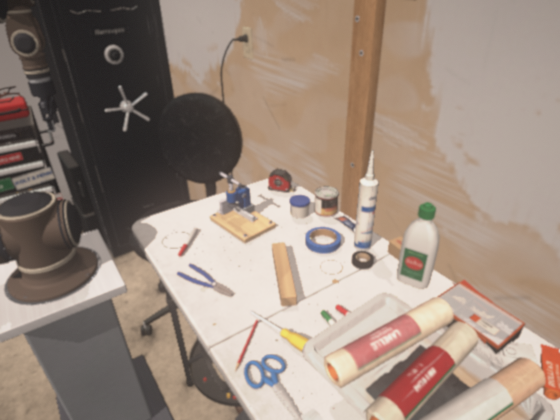

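The top view shows the jig at (225,218), with its open end to the right and slightly down. The rail runs from (290,208) to (365,250), clear of its neighbours. In the side view the bar handle sits above the blue post at (238,185). I estimate the jig origin at (526,-61) with yaw 8.5°, and the rail centre at (501,-376) with yaw -27.4°. Moving above the rail.

step_arm(delta_pos=[[2.18, -5.65, 0], [2.18, -5.65, 0], [2.18, -5.65, 0], [2.18, -5.65, 0], [2.18, -5.65, 0], [2.18, -5.65, 0], [2.18, -5.65, 0], [2.18, -5.65, 0]], turn=[[0, 0, -0.111], [0, 0, -0.111], [0, 0, -0.111], [0, 0, -0.111], [0, 0, -0.111], [0, 0, -0.111], [0, 0, -0.111], [0, 0, -0.111]], grip=[1, 1, 1, 1, 1, 1, 1, 1], force=40)

```text
t: 1.3
tool_pos: [315.1, 52.0, 231.6]
tcp_rot: [3.14, 0.0, 1.98]
contact_force: [0.8, 0.6, 0.5]
opening: 85.4
grasp_force: 0.0
```

step_arm(delta_pos=[[2.18, -5.65, 0], [2.18, -5.65, 0], [2.18, -5.65, 0], [2.18, -5.65, 0], [2.18, -5.65, 0], [2.18, -5.65, 0], [2.18, -5.65, 0], [2.18, -5.65, 0]], turn=[[0, 0, -0.111], [0, 0, -0.111], [0, 0, -0.111], [0, 0, -0.111], [0, 0, -0.111], [0, 0, -0.111], [0, 0, -0.111], [0, 0, -0.111]], grip=[1, 1, 1, 1, 1, 1, 1, 1])

```text
t: 2.3
tool_pos: [489.7, -400.2, 231.2]
tcp_rot: [3.141, -0.0, 1.091]
contact_force: [0.8, -0.3, 1.5]
opening: 85.2
grasp_force: 0.0
```

Run:
```python
from h import *
M=model('wrist'); im,d=cams.camera('wrist'); save('w1.png',im)
s=silhouettes('rail','wrist')
for q in s[:2]:
    P=pts('wrist',d,q['pixels'],M); Q=P[abs(P[:,2]-32)<5]
    print(q['p'],q['box'],len(P),np.median(P,0),cv2.minAreaRect(Q[:,:2].astype(np.float32)) if len(Q)>20 else 0)
s=bot.sense(); print(s['qpos'],s['tool_pos'],s['tcp_rot'])
```

```text
0.74 [254.8, 28.8, 293.2, 259.4] 9015 [ 508.88858114 -360.43618509   32.30377487] ((501.7165222167969, -374.3890380859375), (217.74464416503906, 38.08444595336914), 62.56545639038086)
[-6.87518575e-01  3.42269123e-01  2.26682838e-01  1.45810127e+00
 -8.41253297e-04  1.36452078e+00] [ 490.21022316 -402.86901625  227.5102181 ] [-3.13859041e+00  2.31246548e-04  1.08955486e+00]
```

step_arm(delta_pos=[[0, 0, -4.5], [0, 0, -4.5], [0, 0, -4.5], [0, 0, -4], [0, 0, -2], [0, 0, 0], [0, 0, 0]], turn=[[0, 0, 0], [0, 0, 0], [0, 0, 0], [0, 0, 0], [0, 0, 0], [0, 0, 0], [0, 0, 0]], grip=[1, 1, 1, 1, 1, 1, 1])

```text
t: 3.28
tool_pos: [489.7, -398.3, 37.5]
tcp_rot: [3.14, 0.0, 1.095]
contact_force: [0.2, 1.2, -0.0]
opening: 85.7
grasp_force: 0.0
```

Run:
```python
from h import *
s=bot.sense(); print(s['tool_pos'],s['tcp_rot'])
M=model('wrist'); im,d=cams.camera('wrist'); save('w2.png',im)
for q in silhouettes('rail','wrist')[:1]:
    P=pts('wrist',d,q['pixels'],M); Q=P[abs(P[:,2]-32)<4]
    print(q['p'],q['box'],len(P),np.median(P,0),cv2.minAreaRect(Q[:,:2].astype(np.float32)) if len(Q)>20 else 0)
s=bot.sense(); print(s['tool_pos'],s['tcp_rot'])
```

```text
[ 489.71781142 -398.29056626   37.52404768] [3.14017102e+00 2.40120362e-04 1.09520183e+00]
0.97 [225.8, 0.0, 323.5, 406.3] 34603 [ 510.42765996 -356.30815563   32.27870951] ((498.9213562011719, -379.56396484375), (190.64773559570312, 38.408409118652344), 62.574832916259766)
[ 490.01514644 -398.64810772   37.98127038] [3.13911576e+00 5.09736533e-04 1.09503328e+00]
```

step_arm(delta_pos=[[0, 0, -2.2], [0, 0, -1.2], [0, 0, 0], [0, 0, 0], [0, 0, 0], [0, 0, 0], [0, 0, 0]], turn=[[0, 0, 0], [0, 0, 0], [0, 0, 0], [0, 0, 0], [0, 0, 0], [0, 0, 0], [0, 0, 0]], grip=[1, 1, 1, -1, -1, -1, -1], force=60)

```text
t: 4.25
tool_pos: [489.7, -398.6, 3.2]
tcp_rot: [3.14, 0.0, 1.095]
contact_force: [-0.0, -0.2, 4.5]
opening: 37.6
grasp_force: 62.0
```

step_arm(delta_pos=[[0, 0, 2], [0, 0, 4.5], [1.3, 2, 4.5], [1.5, 2.4, 3], [1.5, 2.4, 0], [1.4, 2.2, 0], [1, 2, 0], [0, 0, 0]], turn=[[0, 0, 0], [0, 0, 0], [0, 0, 0.12], [0, 0, 0.13], [0, 0, 0.13], [0, 0, 0.13], [0, 0, 0.114], [0, 0, 0]], grip=[-1, -1, -1, -1, -1, -1, -1, -1])

```text
t: 5.25
tool_pos: [556.4, -286.7, 141.6]
tcp_rot: [-3.14, -0.001, 1.721]
contact_force: [-0.4, -1.5, -2.3]
opening: 37.2
grasp_force: 61.3
```

Run:
```python
from h import *
s=bot.sense(); print(s['tool_pos'],s['tcp_rot'],s['opening'],s['grasp_force'],s['contact_force'])
M=model('wrist'); im,d=cams.camera('wrist'); save('w3.png',im); np.savez('w3.npz',im=im,d=d,R=M[2],t=M[3])
for o in ('rail','jig'):
  for q in silhouettes(o,'wrist')[:1]:
    P=pts('wrist',d,q['pixels'],M); np.save(f'w3_{o}.npy',P)
    print(o,q['p'],q['box'],len(P))
    for lo,hi in ((12,24),(34,42),(60,75),(75,105),(105,120),(120,140),(140,170),(170,195)):
        Q=P[(P[:,2]>lo)&(P[:,2]<hi)]
        if len(Q)>40: print(lo,hi,len(Q),np.median(Q,0).round(1),cv2.minAreaRect(Q[:,:2].astype(np.float32)))
```

```text
[ 556.44290281 -286.70743376  141.59798962] [-3.14049565e+00 -8.80212081e-04  1.72072744e+00] 37.15692388269946 61.25653624534607 [-0.43095198 -1.54138032 -2.33613949]
rail 0.85 [210.2, 0.4, 338.2, 407.3] 45097
12 24 84 [ 579.7 -170.3   18.1] ((538.4461669921875, -167.46810913085938), (89.01104736328125, 30.28734016418457), 8.248433113098145)
140 170 6349 [ 547.4 -218.9  169.7] ((550.7233276367188, -251.90956115722656), (45.390262603759766, 147.21371459960938), 8.648704528808594)
170 195 38400 [ 548.7 -233.9  170.8] ((550.63671875, -251.73977661132812), (37.43205642700195, 146.28993225097656), 8.451468467712402)
jig 0.81 [203.9, 0.0, 385.6, 63.1] 3409
12 24 3314 [ 593.3 -156.9   18.2] ((550.7736206054688, -161.85719299316406), (125.30127716064453, 38.66929626464844), 8.77595329284668)
```

View pics/w3.png

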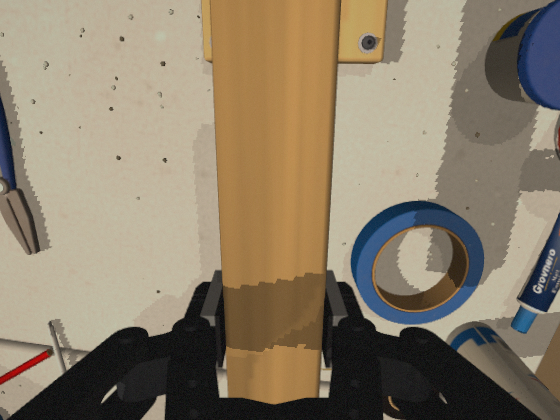

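The rail is held with its grip 27 mm behind the centre, and it lines up with the board's edges (board at columns 205–385, rail at 215–335). It sits about 5 mm off the fence line. Lowering, then sliding in under the pad.

step_arm(delta_pos=[[0, 0, -4], [0, 0, -4], [0, 0, -2.5], [0, 0, -1.2], [0, 0, 0]], turn=[[0, 0, 0], [0, 0, 0], [0, 0, 0], [0, 0, 0], [0, 0, 0]], grip=[-1, -1, -1, -1, -1])

```text
t: 6.02
tool_pos: [555.7, -288.5, 24.8]
tcp_rot: [-3.141, -0.001, 1.718]
contact_force: [0.0, -0.2, -1.3]
opening: 37.1
grasp_force: 61.2
```

Run:
```python
from h import *
s=bot.sense(); print(s['tool_pos'],s['tcp_rot'],s['contact_force'])
M=model('wrist'); im,d=cams.camera('wrist'); save('w4.png',im); np.savez('w4.npz',im=im,d=d)
for o in ('rail','jig'):
  for q in silhouettes(o,'wrist')[:1]:
    P=pts('wrist',d,q['pixels'],M); np.save(f'w4_{o}.npy',P)
    print(o,q['p'],q['box'],len(P))
    for lo,hi in ((14,22),(34,42),(48,58),(60,75)):
        Q=P[(P[:,2]>lo)&(P[:,2]<hi)]
        if len(Q)>40: print(lo,hi,len(Q),np.median(Q,0).round(1),cv2.minAreaRect(Q[:,:2].astype(np.float32)))
```

```text
[ 555.66393109 -288.51254159   24.84581129] [-3.14063231e+00 -6.71585446e-04  1.71761562e+00] [ 0.01223367 -0.20001687 -1.31815727]
rail 0.57 [210.7, 0.0, 341.2, 406.0] 44884
48 58 44681 [ 547.9 -233.3   53.9] ((549.8976440429688, -253.2974853515625), (38.42281723022461, 146.2615966796875), 8.208145141601562)
jig 0.76 [148.6, 0.0, 473.3, 34.5] 6674
14 22 5812 [ 577. -173.   18.] ((552.3974609375, -175.68182373046875), (124.88133239746094, 10.880379676818848), 8.686798095703125)
```

View pics/w4.png

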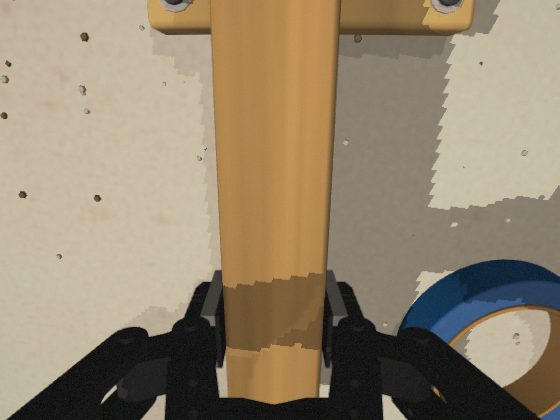

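The tape roll at (490,330) clears the right finger, and the rail sits about 5.6 mm off the fence line. Sliding in.

step_arm(delta_pos=[[-0.29, 2.18, 0], [-0.29, 2.18, 0], [-0.29, 2.18, 0], [-0.29, 2.18, 0], [-0.29, 2.18, 0], [0, 0, 0]], turn=[[0, 0, 0.006], [0, 0, 0], [0, 0, 0], [0, 0, 0], [0, 0, 0], [0, 0, 0]], grip=[-1, -1, -1, -1, -1, -1])

```text
t: 6.92
tool_pos: [541.4, -177.1, 25.4]
tcp_rot: [-3.141, -0.0, 1.727]
contact_force: [0.3, 0.5, -2.4]
opening: 37.3
grasp_force: 61.2
```

```bash
cat > j.py <<'E'
from h import *
O=np.array([525.9,-59.0]); A=np.radians(8.68)
R2=np.array([[np.cos(A),-np.sin(A)],[np.sin(A),np.cos(A)]])
def toj(p): return (np.asarray(p)[...,:2]-O)@R2
def st():
    s=bot.sense(); f=s['contact_force']
    print('t',round(s['t'],2),'tcp jig',toj(s['tool_pos']).round(1),'z',round(s['tool_pos'][2],1),'yaw-jig',round(s['tcp_rot'][2]-A-np.pi/2,4),'Fjig',(f[:2]@R2).round(1),round(f[2],1),'M',s['torque'].round(2),'open',round(s['opening'],1))
    return s
E
python3 - <<'E'
from j import *
st()
M=model('wrist'); im,d=cams.camera('wrist'); save('w5.png',im); np.savez('w5.npz',im=im,d=d)
for o in ('rail','jig'):
  for q in silhouettes(o,'wrist')[:1]:
    P=pts('wrist',d,q['pixels'],M)
    print(o,q['p'],q['box'],len(P))
    for lo,hi in ((14,22),(34,42),(48,58),(60,75)):
        Q=P[(P[:,2]>lo)&(P[:,2]<hi)]
        if len(Q)>40:
            J=toj(Q);print(lo,hi,len(Q),np.median(Q[:,2]).round(1),np.percentile(J,[1,50,99],axis=0).round(1).tolist(),cv2.minAreaRect(J.astype(np.float32)))
E
```

```text
t 6.92 tcp jig [  -2.5 -119.1] z 25.4 yaw-jig 0.0049 Fjig [0.4 0.4] -2.4 M [-0.09 -0.06 -0.  ] open 37.3
rail 0.63 [209.5, 0.0, 342.1, 406.2] 43316
48 58 43296 54.4 [[-21.6, -151.9], [-3.5, -63.1], [15.1, -12.2]] ((-3.283731460571289, -83.69500732421875), (38.483760833740234, 147.10057067871094), 0.05661249905824661)
jig 0.73 [143.7, 0.0, 500.7, 290.7] 46989
14 22 36627 18.3 [[-51.9, -120.7], [32.9, -62.7], [69.8, -3.9]] ((8.828422546386719, -62.54798889160156), (121.95244598388672, 125.2798080444336), 89.63441467285156)
34 42 4776 38.1 [[20.2, -70.2], [24.0, -34.8], [63.5, -7.0]] ((43.025516510009766, -58.98289108276367), (104.93672180175781, 47.43672561645508), 89.04906463623047)
```

View pics/w5.png

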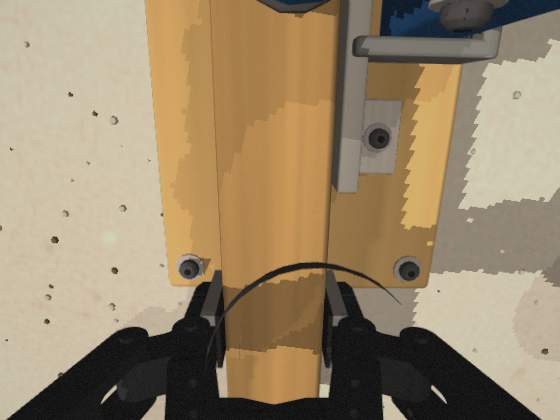

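The rail runs parallel to the fence (fence face at column 340) with about a 3 mm gap, and its end is about 10 mm short of the guide. Lowering and closing up.

step_arm(delta_pos=[[-0.12, 0.79, 0], [0, 0, -0.25], [0, 0, -0.15], [0, 0, 0]], turn=[[0, 0, 0], [0, 0, 0], [0, 0, 0], [0, 0, 0]], grip=[-1, -1, -1, -1])

```text
t: 7.58
tool_pos: [540.5, -171.4, 21.2]
tcp_rot: [-3.141, -0.0, 1.725]
contact_force: [-0.3, -0.9, -1.3]
opening: 36.8
grasp_force: 61.2
```

```bash
python3 -c "
from j import *
st()"
```

```text
t 7.58 tcp jig [  -2.6 -113.3] z 21.2 yaw-jig 0.0022 Fjig [-0.4 -0.8] -1.3 M [-0.01  0.06  0.  ] open 36.8
```

step_arm(delta_pos=[[-0.06, 0.4, 0], [-0.015, 0.1, 0], [0, 0, 0]], turn=[[0, 0, 0], [0, 0, 0], [0, 0, 0]], grip=[-1, -1, -1])

```text
t: 7.95
tool_pos: [539.9, -166.8, 21.4]
tcp_rot: [-3.142, 0.002, 1.725]
contact_force: [0.6, -5.3, -1.9]
opening: 37.4
grasp_force: 61.2
```

```bash
python3 -c "
from j import *
st()"
```

```text
t 7.95 tcp jig [  -2.4 -108.7] z 21.4 yaw-jig 0.0023 Fjig [-0.3 -5.4] -1.9 M [-0.89 -0.04  0.  ] open 37.4
```

step_arm(delta_pos=[[0.2, 0.03, 0], [0.1, 0.015, 0], [0, 0, 0]], turn=[[0, 0, 0], [0, 0, 0], [0, 0, 0]], grip=[-1, -1, -1])

```text
t: 8.32
tool_pos: [541.7, -166.6, 21.3]
tcp_rot: [-3.139, 0.002, 1.725]
contact_force: [-4.7, -6.1, 0.3]
opening: 36.8
grasp_force: 61.6
```

```bash
python3 -c "
from j import *
st()"
```

```text
t 8.32 tcp jig [  -0.6 -108.8] z 21.3 yaw-jig 0.0028 Fjig [-5.6 -5.3] 0.3 M [-1.12  0.77  0.48] open 36.8
```

step_arm(delta_pos=[[0, 0, 0], [0, 0, 0], [0, 0, 0], [0, 0, 3], [0, 0, 4.5], [0, 0, 0]], turn=[[0, 0, 0], [0, 0, 0], [0, 0, 0], [0, 0, 0], [0, 0, 0], [0, 0, 0]], grip=[0.5, 0.5, 0.5, 0.5, 0.5, 0.5])

```text
t: 9.07
tool_pos: [545.2, -166.3, 100.2]
tcp_rot: [3.135, 0.003, 1.725]
contact_force: [0.1, -0.7, -0.2]
opening: 64.1
grasp_force: 0.0
```

Run:
```python
from j import *
st()
M=model('wrist'); im,d=cams.camera('wrist'); save('w6.png',im); np.savez('w6.npz',im=im,d=d)
for o in ('rail','jig'):
  for q in silhouettes(o,'wrist')[:1]:
    P=pts('wrist',d,q['pixels'],M)
    print(o,q['p'],q['box'],len(P))
    for lo,hi in ((14,22),(34,42),(46,56),(60,75),(75,105),(105,120),(120,140),(140,175)):
        Q=P[(P[:,2]>lo)&(P[:,2]<hi)]
        if len(Q)>40:
            J=toj(Q);print(lo,hi,len(Q),np.median(Q[:,2]).round(1),np.percentile(J,[1,50,99],axis=0).round(1).tolist(),cv2.minAreaRect(J.astype(np.float32)))
```

```text
t 9.07 tcp jig [   2.9 -109. ] z 100.2 yaw-jig 0.0027 Fjig [ 0.  -0.7] -0.2 M [-0.01  0.02 -0.02] open 64.1
rail 0.72 [229.6, 42.5, 304.0, 359.8] 13900
14 22 131 18.4 [[-24.3, -118.8], [-23.8, -67.4], [20.7, -5.3]] ((-1.9143943786621094, -60.4776725769043), (44.92380142211914, 118.95868682861328), 0.18936491012573242)
46 56 13618 50.3 [[-19.9, -188.2], [-0.7, -109.3], [17.5, -10.2]] ((-1.1810741424560547, -96.59568786621094), (38.40399932861328, 190.3270263671875), 0.14901508390903473)
140 175 67 152.4 [[-7.4, -57.5], [-4.2, -43.6], [4.9, -20.4]] ((0.09034490585327148, -39.24018859863281), (36.6743049621582, 12.218708992004395), 83.48480987548828)
```

View pics/w6.png

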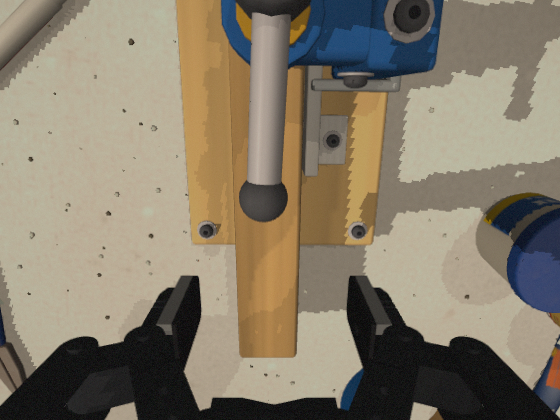

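The rail is seated, with its top at z 50.3, its outer end at jig y -192 and its side against the fence (columns 300–305). The bar lies nearly along jig y, with a ball end at (263,198), so the screw starts near q≈1.6. Measuring the bar's angle.

Run:
```python
from j import *
M=model('wrist'); w=np.load('w6.npz'); d=w['d']
m=np.zeros((420,560),bool); m[0:225,200:330]=1
P=pts('wrist',d,m,M); J=np.c_[toj(P),P[:,2]]
Q=J[(J[:,2]>135)]
print(len(Q),np.percentile(Q,[1,25,50,75,99],axis=0).round(1))
B=Q[(Q[:,1]>-42)&(Q[:,1]<-16)&(abs(Q[:,0])<15)]
for lo in range(-58,-8,6):
    b=Q[(Q[:,1]>lo)&(Q[:,1]<lo+6)]
    if len(b): print(lo,len(b),np.percentile(b[:,0],[2,50,98]).round(1),np.percentile(b[:,2],[50,98]).round(1))
b=Q[(Q[:,1]>-45)&(Q[:,1]<-14)&(abs(Q[:,0])<20)]
print(np.polyfit(b[:,1],b[:,0],1))
# bystander heights around jig
for o in ('top',):
    im,dd=np.load('top.npz')['im'],np.load('top.npz')['d']
    P=pts('top',dd,np.ones((420,560),bool)); J=np.c_[toj(P),P[:,2]]
    K=J[(np.hypot(J[:,0],J[:,1])<160)&(J[:,2]>125)&(J[:,2]<300)]
    print(len(K),K.round(0)[:40].tolist())
```

```text
8852 [[ -8.6 -55.2 143.9]
 [ -4.5 -41.7 149.8]
 [ -2.2 -27.  150.8]
 [  0.2 -14.3 151.6]
 [  5.2  -5.6 157.6]]
-58 501 [-8.8 -3.2  1.9] [151.7 153.6]
-52 1138 [-9.1 -3.2  2.4] [151.6 153.9]
-46 819 [-7.2 -2.9  1.3] [150.6 152.2]
-40 881 [-6.9 -2.6  1.5] [150.6 152.1]
-34 937 [-6.6 -2.4  1.9] [150.5 152.2]
-28 998 [-6.3 -2.1  2.1] [150.5 152.3]
-22 1059 [-6.2 -1.7  2.5] [150.6 152.3]
-16 1116 [-5.8 -1.5  2.8] [150.6 152.4]
-10 1396 [-8.1 -0.8  6.5] [151.9 158.2]
[ 0.04807828 -0.83848919]
204 [[11.0, 1.0, 159.0], [10.0, -2.0, 164.0], [10.0, -4.0, 159.0], [10.0, -6.0, 158.0], [3.0, -50.0, 153.0], [3.0, -52.0, 152.0], [3.0, -55.0, 153.0], [2.0, -58.0, 153.0], [8.0, 3.0, 163.0], [8.0, 1.0, 163.0], [8.0, -2.0, 163.0], [7.0, -4.0, 164.0], [7.0, -6.0, 162.0], [7.0, -9.0, 161.0], [4.0, -30.0, 153.0], [4.0, -32.0, 149.0], [3.0, -35.0, 154.0], [2.0, -38.0, 157.0], [2.0, -40.0, 155.0], [2.0, -42.0, 153.0], [1.0, -45.0, 155.0], [1.0, -47.0, 153.0], [1.0, -50.0, 155.0], [0.0, -53.0, 155.0], [-0.0, -55.0, 157.0], [-1.0, -58.0, 157.0], [-1.0, -59.0, 150.0], [7.0, 6.0, 161.0], [6.0, 4.0, 161.0], [6.0, 2.0, 161.0], [5.0, -1.0, 162.0], [5.0, -4.0, 163.0], [4.0, -6.0, 164.0], [4.0, -8.0, 160.0], [4.0, -10.0, 153.0], [4.0, -12.0, 153.0], [4.0, -15.0, 154.0], [3.0, -18.0, 157.0], [3.0, -19.0, 153.0], [3.0, -22.0, 152.0]]
```

step_arm(delta_pos=[[1.05, 0.16, 1.9], [1.05, 0.16, 1.9], [0, 0, 0], [-0.53, 3.46, 0], [-0.53, 3.46, 0], [0, 0, 0]], turn=[[0, 0, 0], [0, 0, 0], [0, 0, 0], [0, 0, 0], [0, 0, 0], [0, 0, 0]], grip=[-1, -1, -1, -1, -1, -1])

```text
t: 9.98
tool_pos: [551.6, -91.6, 132.5]
tcp_rot: [-3.139, -0.001, 1.727]
contact_force: [-0.5, -0.4, -0.5]
opening: 0.1
grasp_force: 0.0
```

```bash
cat >> j.py <<'E'
O=np.array([525.0,-59.1])
def tq():
    s=st(); p=s['tool_pos'][:2]-O; f=s['contact_force'][:2]
    r=toj(s['tool_pos']); print('polar r',np.hypot(*r).round(1),'ang',np.arctan2(r[1],r[0]).round(3),'screw torque',round(-((p[0]*f[1]-p[1]*f[0])/1000+s['torque'][2]),3), '(on tool; cw push positive ->',)
def C(q,r=38,hx=14.5,hy=11,bar=4.5,gap=0):
    a=-q; u=np.array([np.cos(a),np.sin(a)]); n=np.array([-u[1],u[0]])
    return r*u+(hx*abs(n[0])+hy*abs(n[1])+bar+gap)*n
E
python3 - <<'E'
from j import *
tq()
s=bot.sense(); cur=s['tool_pos'][:2]
print(s['qpos'])
p=cur
for q in np.arange(1.62,4.4,0.1):
    c=O+R2@C(q); print(round(q,2),C(q).round(1),((c-p)/10).round(2)); p=c
E
```

```text
t 9.97 tcp jig [ 21.4 -36.2] z 132.5 yaw-jig 0.0051 Fjig [-0.5 -0.3] -0.5 M [ 0.03 -0.03  0.02] open 0.1
polar r 42.0 ang -1.038 screw torque 0.007 (on tool; cw push positive ->
[-1.64763894e-01  2.09573645e-01 -1.56303462e-01  1.20801843e+00
  2.25625903e-04  1.24944256e+00]
1.62 [ 17.6 -38.9] [-0.33 -0.33]
1.72 [ 14.6 -40.6] [-0.27 -0.21]
1.82 [ 11.2 -42.1] [-0.31 -0.19]
1.92 [  7.6 -43.2] [-0.35 -0.17]
2.02 [  3.6 -43.9] [-0.38 -0.13]
2.12 [ -0.6 -44.2] [-0.41 -0.09]
2.22 [ -4.9 -44. ] [-0.43 -0.04]
2.32 [ -9.3 -43.2] [-0.45  0.01]
2.42 [-13.8 -41.9] [-0.46  0.07]
2.52 [-18.1 -39.9] [-0.46  0.13]
2.62 [-22.4 -37.4] [-0.45  0.19]
2.72 [-26.3 -34.2] [-0.44  0.25]
2.82 [-29.9 -30.5] [-0.41  0.31]
2.92 [-33.  -26.3] [-0.37  0.37]
3.02 [-35.6 -21.7] [-0.33  0.42]
3.12 [-37.6 -16.6] [-0.28  0.47]
3.22 [-39.2 -13.6] [-0.2   0.28]
3.32 [-40.6 -10.9] [-0.18  0.25]
3.42 [-41.8  -7.9] [-0.16  0.28]
3.52 [-42.7  -4.6] [-0.14  0.31]
3.62 [-43.4  -1.1] [-0.12  0.34]
3.72 [-43.6   2.7] [-0.08  0.37]
3.82 [-43.5   6.6] [-0.04  0.39]
3.92 [-42.9  10.7] [0.   0.41]
4.02 [-41.7  14.8] [0.05 0.42]
4.12 [-40.   18.9] [0.11 0.43]
4.22 [-37.8  22.9] [0.16 0.43]
4.32 [-35.   26.7] [0.22 0.42]
```

Run:
```python
from j import *
M=model('wrist'); im,d=cams.camera('wrist'); save('w7.png',im)
```

View pics/w7.png

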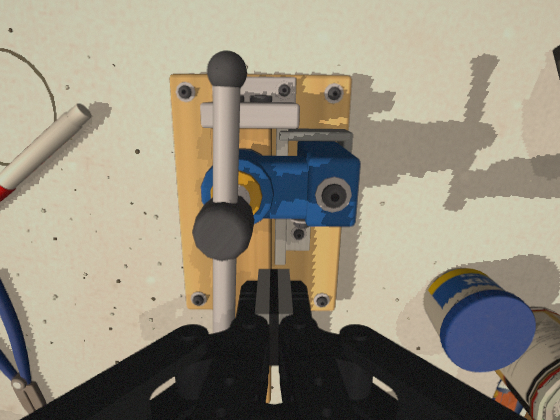

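The closed fingertips at (275,290) are to the right of the bar, and their tips are only about 15 mm across. The bar runs from (227,70) to the near side beside the fingers. Replanning the arc with the thinner tip.

Run:
```python
from j import *
tq(); s=bot.sense(); p=s['tool_pos'][:2]
for q in np.arange(1.60,4.2,0.15):
    c=O+R2@C(q,hx=8); print(round(q,2),C(q,hx=8).round(1),((c-p)/10).round(2)); p=c
```

```text
t 10.03 tcp jig [ 21.6 -37.3] z 132.7 yaw-jig 0.0041 Fjig [-0.4  0. ] 0.6 M [-0.03  0.04  0.02] open -0.0
polar r 43.1 ang -1.045 screw torque -0.007 (on tool; cw push positive ->
1.6 [ 11.7 -38.4] [-0.97 -0.26]
1.75 [  7.3 -39.9] [-0.41 -0.22]
1.9 [  2.5 -41. ] [-0.46 -0.18]
2.05 [ -2.7 -41.4] [-0.51 -0.12]
2.2 [ -8.3 -41. ] [-0.55 -0.04]
2.35 [-14.  -39.6] [-0.58  0.05]
2.5 [-19.6 -37.2] [-0.6   0.15]
2.65 [-25.  -33.8] [-0.59  0.26]
2.8 [-29.9 -29.3] [-0.55  0.37]
2.95 [-34.1 -23.8] [-0.5   0.48]
3.1 [-37.3 -17.4] [-0.41  0.58]
3.25 [-39.5 -12.1] [-0.3   0.49]
3.4 [-41.1  -6.9] [-0.24  0.49]
3.55 [-41.9  -1.2] [-0.17  0.55]
3.7 [-41.8   4.8] [-0.08  0.6 ]
3.85 [-40.6  11. ] [0.02 0.63]
4.0 [-38.3  17.2] [0.14 0.64]
4.15 [-34.8  23. ] [0.26 0.63]
```

step_arm(delta_pos=[[-0.6, -0.13, 0], [-0.37, -0.13, 0], [-0.41, -0.22, 0], [-0.46, -0.18, 0], [-0.51, -0.12, 0], [0, 0, 0]], turn=[[0, 0, 0], [0, 0, 0], [0, 0, 0], [0, 0, 0], [0, 0, 0], [0, 0, 0]], grip=[-1, -1, -1, -1, -1, -1])

```text
t: 10.78
tool_pos: [531.7, -102.2, 134.4]
tcp_rot: [3.137, 0.0, 1.724]
contact_force: [7.7, 0.3, -1.7]
opening: -0.2
grasp_force: 3.4
```

```bash
python3 -c "
from j import *
tq()"
```

```text
t 10.78 tcp jig [  0.1 -43.6] z 134.4 yaw-jig 0.0013 Fjig [ 7.7 -0.9] -1.7 M [ 0.17 -1.5  -0.09] open -0.2
polar r 43.6 ang -1.569 screw torque -0.245 (on tool; cw push positive ->
```

step_arm(delta_pos=[[-0.55, -0.04, 0], [-0.58, 0.05, 0], [-0.6, 0.15, 0], [-0.59, 0.26, 0], [-0.55, 0.37, 0], [-0.5, 0.48, 0], [-0.41, 0.58, 0], [0, 0, 0]], turn=[[0, 0, 0], [0, 0, 0], [0, 0, 0], [0, 0, 0], [0, 0, 0], [0, 0, 0], [0, 0, 0], [0, 0, 0]], grip=[-1, -1, -1, -1, -1, -1, -1, -1])

```text
t: 11.78
tool_pos: [493.2, -84.7, 134.4]
tcp_rot: [3.139, 0.003, 1.723]
contact_force: [5.9, -4.2, -0.9]
opening: -0.3
grasp_force: 2.6
```

```bash
sed -i "s/round(-((p/round(((p/;s/'(on tool; cw push positive ->',//" j.py; python3 -c "
from j import *
tq()"
```

```text
t 11.78 tcp jig [-35.3 -20.6] z 134.4 yaw-jig 0.0007 Fjig [ 5.2 -5.1] -0.9 M [-0.76 -1.03 -0.01] open -0.3
polar r 40.9 ang -2.615 screw torque 0.276
```

step_arm(delta_pos=[[-0.3, 0.49, 0], [-0.24, 0.49, 0], [-0.17, 0.55, 0], [-0.08, 0.6, 0], [0, 0, 0]], turn=[[0, 0, 0], [0, 0, 0], [0, 0, 0], [0, 0, 0], [0, 0, 0]], grip=[-1, -1, -1, -1, -1])

```text
t: 12.4
tool_pos: [485.0, -64.3, 134.7]
tcp_rot: [3.14, 0.005, 1.722]
contact_force: [3.3, -7.7, 1.5]
opening: -0.3
grasp_force: 3.3
```

Run:
```python
from j import *
tq()
M=model('wrist'); im,d=cams.camera('wrist'); save('w8.png',im)
P=pts('wrist',d,np.ones((420,560),bool),M); J=np.c_[toj(P),P[:,2]]
u,v=np.meshgrid(np.arange(560),np.arange(420))
r=np.hypot(J[:,0],J[:,1]); k=(r>16)&(r<60)&(J[:,2]>135)&(J[:,2]<160)
K=J[k]; print(len(K)); 
for lo in range(16,60,6):
    b=K[(np.hypot(K[:,0],K[:,1])//6==lo//6)]
    if len(b): print(lo,len(b),np.median(b,0).round(1),np.percentile(b[:,2],98).round(1),np.arctan2(np.median(b[:,1]),np.median(b[:,0])).round(3))
s=np.abs(toj(P)); print('board/rail med',np.median(J[(J[:,2]>45)&(J[:,2]<55)&(abs(J[:,0])<15),2]),np.median(J[abs(J[:,2]-18)<4,2]))
tq()
```

```text
t 12.4 tcp jig [-40.3   0.9] z 134.7 yaw-jig 0.0 Fjig [ 2.1 -8.1] 1.5 M [-1.51 -0.52 -0.09] open -0.3
polar r 40.3 ang 3.12 screw torque 0.233
5707
16 200 [-11.7   5.5 151. ] 152.6 2.705
22 584 [-14.5   6.9 151.1] 152.7 2.697
28 632 [-21.4   9.1 151.1] 157.1 2.739
34 829 [-28.7   8.8 151.2] 159.1 2.844
40 804 [-34.2  12.8 151.3] 159.1 2.784
46 893 [-40.5  12.8 151.4] 159.2 2.836
52 1244 [-45.2   8.8 152. ] 158.7 2.949
58 521 [-48.2   8.8 151.6] 158.0 2.961
board/rail med 50.42162916688576 18.07138681373869
t 12.45 tcp jig [-40.3   0.9] z 134.7 yaw-jig -0.0 Fjig [ 1.7 -8.5] 1.6 M [-1.42 -0.57 -0.04] open 0.3
polar r 40.4 ang 3.12 screw torque 0.3
```

View pics/w8.png

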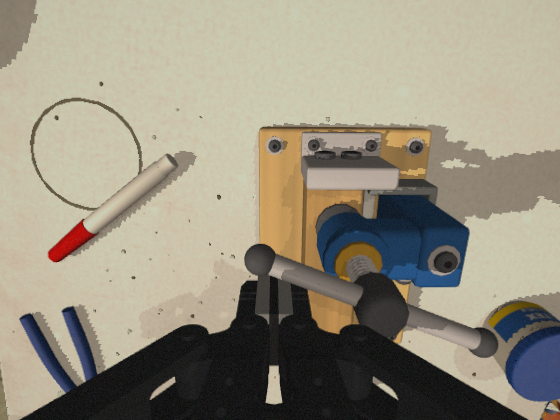

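The bar now points to (258,258), at φ≈2.70, so q≈3.58. The height of its top suggests contact at about q 5–6. Continuing.

step_arm(delta_pos=[[0.02, 0.63, 0], [0.14, 0.64, 0], [0.26, 0.63, 0], [0, 0, 0]], turn=[[0, 0, 0], [0, 0, 0], [0, 0, 0], [0, 0, 0]], grip=[-1, -1, -1, -1])

```text
t: 12.95
tool_pos: [487.8, -45.6, 134.2]
tcp_rot: [-3.14, 0.006, 1.722]
contact_force: [-1.8, -7.7, 3.2]
opening: -0.2
grasp_force: 3.8
```

Run:
```python
from j import *
tq(); p=O+R2@C(4.15,hx=8)
for q in np.arange(4.25,7,0.1):
    c=O+R2@C(q,hx=8); print(round(q,2),C(q,hx=8).round(1),((c-p)/10).round(2)); p=c
```

```text
t 12.95 tcp jig [-34.7  18.9] z 134.2 yaw-jig -0.0004 Fjig [-3.  -7.3] 3.2 M [-1.75  0.31 -0.11] open -0.2
polar r 39.6 ang 2.642 screw torque 0.204
4.25 [-31.8  26.6] [0.24 0.4 ]
4.35 [-28.3  29.9] [0.29 0.38]
4.45 [-24.4  32.8] [0.34 0.34]
4.55 [-20.1  35.2] [0.39 0.3 ]
4.65 [-15.5  37.1] [0.43 0.26]
4.75 [-11.5  38.5] [0.38 0.19]
4.85 [-8.6 39.6] [0.27 0.15]
4.95 [-5.5 40.4] [0.29 0.13]
5.05 [-2.2 41.1] [0.32 0.11]
5.15 [ 1.2 41.4] [0.34 0.08]
5.25 [ 4.9 41.3] [0.36 0.05]
5.35 [ 8.6 40.9] [0.37 0.02]
5.45 [12.4 40.1] [ 0.39 -0.02]
5.55 [16.2 38.8] [ 0.4  -0.07]
5.65 [19.9 37.1] [ 0.4  -0.12]
5.75 [23.6 34.8] [ 0.39 -0.17]
5.85 [27.  32.1] [ 0.38 -0.22]
5.95 [30.2 29. ] [ 0.36 -0.27]
6.05 [33.  25.4] [ 0.34 -0.31]
6.15 [35.5 21.4] [ 0.3  -0.36]
6.25 [37.5 17. ] [ 0.26 -0.4 ]
6.35 [39.  13.4] [ 0.2  -0.33]
6.45 [40.2 10.1] [ 0.17 -0.31]
6.55 [41.2  6.6] [ 0.15 -0.34]
6.65 [41.8  2.8] [ 0.12 -0.36]
6.75 [42.  -1.1] [ 0.08 -0.39]
6.85 [41.8 -5.2] [ 0.04 -0.4 ]
6.95 [41.  -9.3] [-0.01 -0.42]
```

step_arm(delta_pos=[[0.24, 0.4, 0], [0.29, 0.38, 0], [0.34, 0.34, 0]], turn=[[0, 0, 0], [0, 0, 0], [0, 0, 0]], grip=[-1, -1, -1])

```text
t: 13.32
tool_pos: [495.4, -34.7, 133.8]
tcp_rot: [-3.138, 0.005, 1.721]
contact_force: [-4.4, -9.8, 2.6]
opening: -0.2
grasp_force: 4.4
```

```bash
python3 -c "
from j import *
tq()"
```

```text
t 13.32 tcp jig [-25.5  28.6] z 133.8 yaw-jig -0.0009 Fjig [-5.8 -9.1] 2.6 M [-2.04  0.87 -0.1 ] open -0.2
polar r 38.3 ang 2.3 screw torque 0.3
```

step_arm(delta_pos=[[0.2, 0.15, 0], [0.19, 0.15, 0]], turn=[[0, 0, 0], [0, 0, 0]], grip=[-1, -1])

```text
t: 13.58
tool_pos: [498.9, -31.5, 133.6]
tcp_rot: [-3.137, 0.005, 1.722]
contact_force: [-5.8, -8.3, 3.2]
opening: 0.1
grasp_force: 4.4
```

```bash
python3 -c "
from j import *
tq()"
```

```text
t 13.57 tcp jig [-21.6  31.2] z 133.6 yaw-jig -0.0006 Fjig [-6.9 -7.3] 3.2 M [-1.45  1.33 -0.02] open 0.1
polar r 38.0 ang 2.177 screw torque 0.355
```

step_arm(delta_pos=[[0.22, 0.13, 0], [0.21, 0.13, 0]], turn=[[0, 0, 0], [0, 0, 0]], grip=[-1, -1])

```text
t: 13.82
tool_pos: [502.7, -28.6, 133.3]
tcp_rot: [-3.136, 0.004, 1.722]
contact_force: [-7.5, -5.8, 2.2]
opening: -0.2
grasp_force: 4.4
```

```bash
python3 -c "
from j import *
tq()"
```

```text
t 13.82 tcp jig [-17.5  33.5] z 133.3 yaw-jig -0.0005 Fjig [-8.3 -4.6] 2.2 M [-1.28  1.44 -0.02] open -0.2
polar r 37.8 ang 2.051 screw torque 0.343
```

step_arm(delta_pos=[[0.19, 0.1, 0], [0.19, 0.09, 0]], turn=[[0, 0, 0], [0, 0, 0]], grip=[-1, -1])

```text
t: 14.08
tool_pos: [505.8, -26.4, 133.0]
tcp_rot: [-3.135, 0.003, 1.722]
contact_force: [-8.9, -6.5, 2.4]
opening: 0.3
grasp_force: 4.9
```

Run:
```python
from j import *
tq()
M=model('wrist'); im,d=cams.camera('wrist'); save('w9.png',im)
P=pts('wrist',d,np.ones((420,560),bool),M); J=np.c_[toj(P),P[:,2]]
r=np.hypot(J[:,0],J[:,1]); a=np.arctan2(J[:,1],J[:,0])
for lo,hi in ((16,24),(24,32),(32,42),(46,58)):
    b=J[(r>lo)&(r<hi)&(J[:,2]>135)&(J[:,2]<170)&(J[:,1]<0)]   # far arm, away from fingers
    if len(b)>20: print(lo,len(b),np.median(b,0).round(1),np.percentile(b[:,2],[50,95]).round(1),np.arctan2(*np.median(b,0)[[1,0]]).round(3))
    b=J[(r>lo)&(r<hi)&(J[:,2]>135)&(J[:,2]<170)&(J[:,1]>0)]
    if len(b)>20: print(' near',lo,len(b),np.median(b,0).round(1),np.percentile(b[:,2],[50,95]).round(1))
h=J[(r<9)&(J[:,2]>145)]; print('head',len(h),np.percentile(h[:,2],[50,90]) if len(h) else 0)
```

```text
t 14.07 tcp jig [-14.   35.2] z 133.0 yaw-jig -0.0003 Fjig [-9.7 -5.1] 2.4 M [-1.12  1.79 -0.05] open 0.3
polar r 37.9 ang 1.95 screw torque 0.368
 near 24 123 [  4.9  29.3 148.7] [148.7 149.9]
 near 32 353 [  3.3  37.  149. ] [149.  150.2]
 near 46 2791 [-13.6  47.  151.2] [151.2 167.9]
head 0 0
```

step_arm(delta_pos=[[0.14, 0.08, 0], [0.14, 0.07, 0]], turn=[[0, 0, 0], [0, 0, 0]], grip=[-1, -1])

```text
t: 14.38
tool_pos: [508.1, -25.3, 132.8]
tcp_rot: [-3.134, 0.004, 1.722]
contact_force: [-10.1, -7.8, 2.9]
opening: 0.0
grasp_force: 5.1
```

```bash
python3 -c "
from j import *
tq()"
```

```text
t 14.38 tcp jig [-11.6  36. ] z 132.8 yaw-jig -0.0006 Fjig [-11.2  -6.2] 2.9 M [-1.61  1.9  -0.15] open 0.0
polar r 37.8 ang 1.882 screw torque 0.326
```

step_arm(delta_pos=[[0.15, 0.07, 0], [0.15, 0.06, 0]], turn=[[0, 0, 0], [0, 0, 0]], grip=[-1, -1])

```text
t: 14.62
tool_pos: [510.8, -23.9, 132.6]
tcp_rot: [-3.133, 0.003, 1.722]
contact_force: [-9.5, -7.0, 0.7]
opening: 0.2
grasp_force: 5.1
```

```bash
python3 -c "
from j import *
tq()"
```

```text
t 14.62 tcp jig [-8.8 36.9] z 132.6 yaw-jig -0.0007 Fjig [-10.5  -5.5] 0.7 M [-1.4   2.04 -0.12] open 0.2
polar r 37.9 ang 1.804 screw torque 0.314
```

step_arm(delta_pos=[[0.15, 0.2, 0], [0.15, 0.2, 0]], turn=[[0, 0, 0], [0, 0, 0]], grip=[-1, -1])

```text
t: 14.88
tool_pos: [513.6, -19.5, 132.3]
tcp_rot: [-3.133, 0.002, 1.722]
contact_force: [-10.3, -5.8, 0.7]
opening: -0.0
grasp_force: 4.6
```

```bash
python3 -c "
from j import *
tq()"
```

```text
t 14.88 tcp jig [-5.3 40.8] z 132.3 yaw-jig -0.0005 Fjig [-11.1  -4.1] 0.7 M [-1.15  1.96 -0.15] open -0.0
polar r 41.2 ang 1.699 screw torque 0.324
```

step_arm(delta_pos=[[0.17, 0.16, 0], [0.17, 0.12, 0]], turn=[[0, 0, 0], [0, 0, 0]], grip=[-1, -1])

```text
t: 15.12
tool_pos: [517.1, -16.3, 132.2]
tcp_rot: [-3.133, 0.001, 1.722]
contact_force: [-8.3, -3.7, -0.5]
opening: -0.1
grasp_force: 4.3
```

```bash
python3 -c "
from j import *
tq()"
```

```text
t 15.12 tcp jig [-1.3 43.5] z 132.2 yaw-jig -0.0001 Fjig [-8.8 -2.4] -0.5 M [-0.79  1.93 -0.08] open -0.1
polar r 43.5 ang 1.602 screw torque 0.305
```

step_arm(delta_pos=[[0.19, 0.03, 0], [0.19, 0.02, 0]], turn=[[0, 0, 0], [0, 0, 0]], grip=[-1, -1])

```text
t: 15.38
tool_pos: [520.5, -15.8, 132.1]
tcp_rot: [-3.132, 0.001, 1.722]
contact_force: [-11.1, -4.9, 0.7]
opening: 0.0
grasp_force: 5.0
```

```bash
python3 -c "
from j import *
tq()"
```

```text
t 15.38 tcp jig [ 2.1 43.5] z 132.1 yaw-jig -0.0 Fjig [-11.7  -3.2] 0.7 M [-0.87  2.24 -0.1 ] open 0.0
polar r 43.5 ang 1.522 screw torque 0.405
```

step_arm(delta_pos=[[0.19, 0.01, 0], [0.19, 0.01, 0]], turn=[[0, 0, 0], [0, 0, 0]], grip=[-1, -1])

```text
t: 15.62
tool_pos: [523.7, -15.5, 132.0]
tcp_rot: [-3.131, 0.001, 1.722]
contact_force: [-13.2, -4.2, 1.8]
opening: -0.1
grasp_force: 5.8
```

```bash
python3 -c "
from j import *
tq()"
```

```text
t 15.62 tcp jig [ 5.3 43.3] z 132.0 yaw-jig -0.0 Fjig [-13.7  -2.1] 1.8 M [-0.69  2.7  -0.  ] open -0.1
polar r 43.6 ang 1.449 screw torque 0.579
```

```bash
cat >> j.py <<'E'
def avg(n=8):
    o=[]
    for i in range(n):
        cams.camera('side'); s=bot.sense(); p=toj(s['tool_pos']); f=s['contact_force'][:2]@R2
        c=p+[8,-11]; o.append([*p,*f,s['torque'][2],(p[0]*f[1]-p[1]*f[0])/1000+s['torque'][2],(c[0]*f[1]-c[1]*f[0])/1000])
    o=np.array(o); print('t',round(s['t'],2),'p',o[:,:2].mean(0).round(2),'F',o[:,2:4].mean(0).round(2),'Mz',o[:,4].mean().round(3),'T',o[:,5].mean().round(3),'+-',o[:,5].std().round(3),'Tcorner',o[:,6].mean().round(3),'+-',o[:,6].std().round(3))
E
python3 -c "
from j import *
avg()"
```

```text
t 16.02 p [ 5.38 43.26] F [-12.91  -1.48] Mz -0.093 T 0.457 +- 0.029 Tcorner 0.397 +- 0.011
```

step_arm(delta_pos=[[0.1, 0, 0], [0.08, 0, 0]], turn=[[0, 0, 0], [0, 0, 0]], grip=[-1, -1])

```text
t: 16.27
tool_pos: [525.1, -15.7, 132.0]
tcp_rot: [-3.13, 0.001, 1.722]
contact_force: [-14.5, -4.4, 1.8]
opening: 0.3
grasp_force: 6.1
```

```bash
python3 -c "
from j import *
tq();avg(10)"
```

```text
t 16.27 tcp jig [ 6.6 42.9] z 132.0 yaw-jig -0.0001 Fjig [-15.   -2.1] 1.8 M [-0.89  2.88 -0.11] open 0.3
polar r 43.4 ang 1.418 screw torque 0.518
t 16.77 p [ 6.63 42.89] F [-14.43  -1.68] Mz -0.105 T 0.503 +- 0.05 Tcorner 0.436 +- 0.013
```

step_arm(delta_pos=[[0.09, 0, 0], [0.08, 0, 0]], turn=[[0, 0, 0], [0, 0, 0]], grip=[-1, -1])

```text
t: 17.02
tool_pos: [526.5, -15.6, 131.9]
tcp_rot: [-3.13, 0.001, 1.722]
contact_force: [-14.2, -0.8, 1.1]
opening: 0.1
grasp_force: 6.5
```

```bash
python3 -c "
from j import *
tq();avg(10)"
```

```text
t 17.02 tcp jig [ 8.  42.8] z 131.9 yaw-jig -0.0001 Fjig [-14.2   1.3] 1.1 M [-0.21  2.86 -0.06] open 0.1
polar r 43.5 ang 1.386 screw torque 0.56
t 17.52 p [ 8.25 43.14] F [-14.68  -0.07] Mz -0.098 T 0.535 +- 0.031 Tcorner 0.471 +- 0.02
```

Held torque is about 0.54–0.57 N m (11 N). Backing off and lifting clear.

step_arm(delta_pos=[[-1, -0.1, 0], [-1, 0, 0], [0, 0, 4], [0, 0, 5], [-3, -4, 3], [-5, -3, 0], [-2, -1, 0], [0, 0, 0]], turn=[[0, 0, 0], [0, 0, 0], [0, 0, 0], [0, 0, 0], [0, 0, 0], [0, 0, 0], [0, 0, 0], [0, 0, 0]], grip=[-1, -1, -1, -1, -1, -1, -1, -1])

```text
t: 18.52
tool_pos: [411.4, -94.9, 254.8]
tcp_rot: [3.14, 0.0, 1.723]
contact_force: [-0.7, 0.2, 0.1]
opening: -0.1
grasp_force: 0.0
```

Run:
```python
from j import *
st()
M=model('wrist'); im,d=cams.camera('wrist'); save('w10.png',im)
P=pts('wrist',d,np.ones((420,560),bool),M); J=np.c_[toj(P),P[:,2]]
rt=J[(abs(J[:,2]-50)<3)&(J[:,1]<-62)&(J[:,1]>-195)&(abs(J[:,0])<30)]
if len(rt)>50: print('rail',len(rt),np.median(rt[:,2]),cv2.minAreaRect(rt[:,:2].astype(np.float32)))
b=J[(J[:,2]>138)&(np.hypot(J[:,0],J[:,1])<62)&(np.hypot(J[:,0],J[:,1])>14)]
print('bar',len(b),np.median(b,0),cv2.minAreaRect(b[:,:2].astype(np.float32)) if len(b)>5 else 0)
it,dt=cams.camera('top'); save('top2.png',it)
i0=np.load('top.npz')['im']
df=np.abs(it.astype(int)-i0).max(2)>60
print([c for c in [(x,y,w,h,a) for x,y,w,h,a in cv2.connectedComponentsWithStats(df.astype(np.uint8))[2][1:]] if c[4]>15])
```

```text
t 18.52 tcp jig [-117.7  -18.3] z 254.8 yaw-jig 0.0005 Fjig [-0.7  0.3] 0.1 M [-0.07 -0.03  0.03] open -0.1
rail 3225 50.40230934950492 ((-0.6707592010498047, -126.31963348388672), (37.63760757446289, 128.6030731201172), 0.008629868738353252)
bar 1784 [  9.66068297  16.68388687 147.92117183] ((0.21567535400390625, 0.28594970703125), (110.78071594238281, 59.1405143737793), 33.17620086669922)
[(np.int32(212), np.int32(164), np.int32(11), np.int32(6), np.int32(43)), (np.int32(184), np.int32(168), np.int32(12), np.int32(5), np.int32(41)), (np.int32(287), np.int32(199), np.int32(70), np.int32(55), np.int32(1576)), (np.int32(259), np.int32(206), np.int32(24), np.int32(17), np.int32(299)), (np.int32(187), np.int32(210), np.int32(5), np.int32(5), np.int32(16)), (np.int32(211), np.int32(216), np.int32(20), np.int32(5), np.int32(55)), (np.int32(184), np.int32(220), np.int32(11), np.int32(5), np.int32(31)), (np.int32(213), np.int32(222), np.int32(17), np.int32(8), np.int32(48)), (np.int32(358), np.int32(239), np.int32(6), np.int32(13), np.int32(38)), (np.int32(149), np.int32(241), np.int32(73), np.int32(89), np.int32(4380)), (np.int32(66), np.int32(303), np.int32(86), np.int32(117), np.int32(2209)), (np.int32(178), np.int32(324), np.int32(8), np.int32(18), np.int32(130)), (np.int32(167), np.int32(331), np.int32(10), np.int32(23), np.int32(90)), (np.int32(161), np.int32(357), np.int32(21), np.int32(30), np.int32(350)), (np.int32(144), np.int32(358), np.int32(4), np.int32(15), np.int32(25)), (np.int32(139), np.int32(365), np.int32(6), np.int32(32), np.int32(112)), (np.int32(183), np.int32(395), np.int32(28), np.int32(12), np.int32(38)), (np.int32(138), np.int32(406), np.int32(4), np.int32(14), np.int32(27)), (np.int32(172), np.int32(406), np.int32(40), np.int32(9), np.int32(56))]
```

View pics/w10.png

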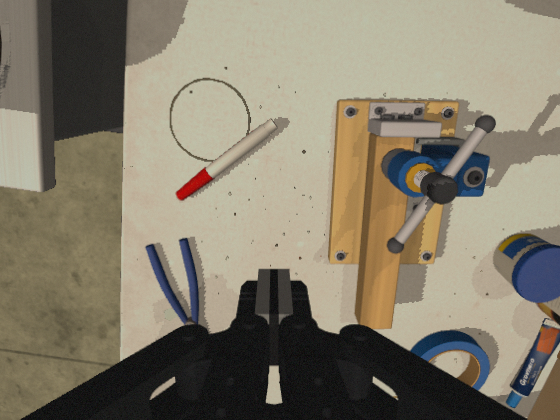

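The rail is square (0.01°) and butted, and the bar is turned with the gripper clear of everything. The marker, pliers and tape are where they were. Handing in.

```bash
python3 -c "
from bench import close_job
print(close_job())"
```

```text
the job is handed in; nothing more can be done
None
```

I handed the job in at about 18.6 s: the rail lies flat on the jig's board, square along the fence with its end against the drill guide, the clamp is snugged to about 0.55 N m by my force readings (roughly 11 N at the bar's end), and the arm is clear with the other things not touched.

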